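# Restart a tripped hotplate stirrer from zero speed

## Task

The hotplate stirrer has tripped. First turn its black speed dial anticlockwise all the way back onto the zero stop, so that the stir bar will not jump, and then press three keys one at a time, each fully down and let up again before the next: amber to clear the trip, blue to select stirring, green to start. Do not press the red heater key, and leave the beaker on the plate and the glassware beside the stirrer where they stand.

Things in the scene. Friction and masses are not known exactly. Their poses are not given: they have to be found in the camera images.
- stirrer: White hotplate stirrer, fixed, 250 deep x 240 wide x 95 high. Origin: centre of its underside; -x is its front (operator side), +y its left, z up. The front 105 mm is a grey fascia sloping 15 deg down to the front; behind it a white plate 142 x 172, top at z 95. On the fascia from the left: four round keys in a row (blue, red, amber, green, 38 apart), then the black dial, 60 from the green key.
- key_blue_top (a point): Centre of the flat top of the blue key (selects stirring; first from the left). Round cap 22 across, its top 11 above the fascia in a black collar 30 across and 3.5 high. z axis = fascia normal (outward, leaning 15 deg to the front), y = to the stirrer's left, x = up the slope.
- key_blue (a joint): blue key: 0 = up, 0.004 m = fully down along the fascia normal. Springs back; about 2 N to start it, 5 N at the bottom.
- key_red_top (a point): Centre of the flat top of the red key (heater; second from the left; not to be pressed). Round cap 22 across, its top 11 above the fascia in a black collar 30 across and 3.5 high. z axis = fascia normal (outward, leaning 15 deg to the front), y = to the stirrer's left, x = up the slope.
- key_red (a joint): red key: 0 = up, 0.004 m = fully down along the fascia normal. Springs back; about 2 N to start it, 5 N at the bottom.
- key_amber_top (a point): Centre of the flat top of the amber (orange) key (clears the trip; third from the left, a small lamp lit above it). Round cap 22 across, its top 11 above the fascia in a black collar 30 across and 3.5 high. z axis = fascia normal (outward, leaning 15 deg to the front), y = to the stirrer's left, x = up the slope.
- key_amber (a joint): amber (orange) key: 0 = up, 0.004 m = fully down along the fascia normal. Springs back; about 2 N to start it, 5 N at the bottom.
- key_green_top (a point): Centre of the flat top of the green key (starts; fourth from the left, nearest the dial). Round cap 22 across, its top 11 above the fascia in a black collar 30 across and 3.5 high. z axis = fascia normal (outward, leaning 15 deg to the front), y = to the stirrer's left, x = up the slope.
- key_green (a joint): green key: 0 = up, 0.004 m = fully down along the fascia normal. Springs back; about 2 N to start it, 5 N at the bottom.
- speed_dial_grip (a point): On the axis of the black fluted speed dial, 30 above the fascia, 6.5 below the knob's top. Knob: round, 36 across from 8 to 36 above the fascia, with a skirt 45 across below that; white pointer line. z axis = fascia normal = turning axis (outward); the frame turns with the dial.
- speed_dial (a joint): Speed dial angle in rad: 0 = on the zero stop (pointer at the heavy mark, lower left of the scale); grows clockwise seen from above, up to 4.71. Turn anticlockwise to go back to 0. Stiff (0.04 N m): it stays where it is left.
- beaker: Small glass beaker with orange solution, 54 across, 71 high, standing on the white plate. Origin: centre of its underside. To be left standing.
- flask: Empty conical flask, 61 across, 104 high (mm). Bystander. Origin: centre of its underside.
- small_beaker: Small empty glass beaker on the bench, 46 across, 56 high (mm). Bystander. Origin: centre of its underside.

How it is judged:
By the outcome, as a careful person would: the job done as asked, in the order asked, and still so for the second after the job is handed in, with the robot touching nothing.
It also fails if it takes over 54 s, if anything falls off the work surface, if the arm or the gripper's body presses on something with over 40 N, if the wrist force passes 120 N, or if a joint passes its speed limit or range.

## Robot

A 6-joint arm with a two-finger parallel gripper is mounted at the origin on a cart in front of the work surface, level with it; the furniture and walls round the work are solid. World frame = base frame: x ahead of the robot, y to its left, z up, the work surface at z = 0. Lengths are in m, angles in rad, forces in N, time in s.
With the tool pointing down it reaches from about 0.375 to 0.9 m from the base axis. Payload 3.1 kg.
Tool frame: the origin (TCP) lies between the finger pads; the fingertips stand 8 mm ahead of it and the grasp point (between the pads) lies 11 mm behind it; z points along the fingers, y is the line along which they close (so a half turn about z gives the same grasp; the last joint's range is limited). The gripper opens to 85 mm and grips with 20 to 120 N. Pads are 22 mm wide; open, the fingers measure 114 mm over their backs; the gripper's body (76 mm by 85 mm) begins 54 mm behind the grasp point. The pads swing forward as they close: fully open they stand 13 mm farther back than shut.
Start: joints at [-1.312, 0.527, 1.433, -0, 1.181, -0.178], TCP at [0.265, -0.566, 0.239] pointing down, gripper open.
Joint ranges: [-3.08, 3.08], [-0.75, 2.2], [0.22, 2.44], [-1.43, 4.57], [0, 2.65], [-2.85, 2.85]. Speed limits (rad/s): [2.79, 2.79, 3.14, 3.14, 3.14, 3.14].

## Interface

Orientations are given as a unit quaternion [x, y, z, w].
In Python, from station import readout, cams, sign_off gives the robot as it stands.
- The arm moves only by the tool send_rows, never from a script. Its argument "commands" is text: rows parted by semicolons, each of 5 numbers parted by spaces: the finger opening in mm, from 0 to 85.4, then the shift along the tool's x, y, z each as a share of 0.02 m, from -1 to 1, then the turn about the tool's z as a share of 4 degrees, from -1 to 1. In form: grip dx dy dz spin; .... A call has 1 to 20 rows; each row shifts and turns the commanded pose from where the row before left it, along the tool's axes as they then stand; what a row does not reach is not made up. A row lasts 1/12 s, in which the tool goes at most 41.7 mm and 7.16 degrees, less where a joint would pass 70% of its speed; a pose out of reach is approached as far as the arm can. A call with a number of a shift or a turn outside -1 to 1 is refused whole. A call with a gripper value outside its range is refused whole. The fingers move at their own pace and stop on an object; "grip_force" is the grip in N (left out, the last holds). Time passes only in rows, so rows that do not move let the fingers close. It gives the time, the measured TCP pose, the force, the opening and the grip force at its end, in the units of the state.
- readout.sense(): the state, without advancing time (a new reading comes with each control period).
- cams.snapshot(name): name is "scene" or "top" or "wrist"; returns a dict with "pixels" (384x512x3 uint8, red, green, blue), "intrinsics" (3x3 intrinsics, pixels), "eye" and "rotation" of the camera in the world. Camera axes: x right, y down, z forward; pixel columns grow to the right and rows downward; lengths in m; the calibration is good to about 2 mm. The wrist camera is an equidistant fisheye: a pixel r from the principal point sees the ray r / f radians off the axis. A picture is of the moment at which its call begins. There is no depth.
- sign_off(): hands the job in; it is judged then, once.
The state is a dict: "t": time; "q": joint angles; "qd": joint speeds; "tau": joint torques, N m; "tcp_pos": TCP position; "tool_rot": TCP orientation; "force": force on the tool from outside, world axes, zero at the start; "ft_torque": the same for the moment, N m; "finger_gap": opening from 0.0 (shut) to 1.0 (fully open); "gripper_force": force on a finger pad.
Only numpy, scipy, OpenCV 4.12 (cv2) and the standard library are available. Lean on these libraries where they do the work, as an engineer would, in place of code of your own. Each camera call takes 0.05 s, during which the arm holds its last target. There are 200 camera calls.

## Working session

There is one attempt and no reset: what is moved stays moved. The work goes in short steps, Python scripts to look and compute and a tool call to move; the robot and the scene stay as the last step left them, time stands still between calls to the robot, and variables do not carry over. Pictures are saved under pics/ and viewed, at most 10 in all, crops included, and the job is handed in when it is done.

Besides the shell and the picture viewer there is one more tool, called after "Call:" in YAML: its name, and indented under it one key for each argument. send_rows: Moves the arm, as the interface text tells. Its arguments: {"type":"object","properties":{"commands":{"type":"string"},"grip_force":{"type":"number"}},"required":["commands"]}

```bash
mkdir -p pics; ls
python3 - <<'E'
from station import readout,cams
import cv2,numpy as np
np.set_printoptions(precision=4,suppress=True)
s=readout.sense();print({k:s[k] for k in('t','tcp_pos','tool_rot','force')})
for n in('scene','top'):
    d=cams.snapshot(n);cv2.imwrite(f'pics/{n}0.png',cv2.resize(d['pixels'][:,:,::-1],(800,600),interpolation=cv2.INTER_CUBIC))
    print(n,d['intrinsics'],d['eye'],d['rotation'])
E
```

```text
pics
{'t': 0.0, 'tcp_pos': array([ 0.2648, -0.5654,  0.2383]), 'tool_rot': array([ 0.9761,  0.2172, -0.0001, -0.0011]), 'force': array([ 0.2036, -0.113 , -0.0741])}
scene [[432.238    0.     250.8841]
 [  0.     432.238  189.5139]
 [  0.       0.       1.    ]] [-0.0153 -0.5493  0.5455] [ 0.7998 -0.3733  0.2092 -0.421 ]
top [[498.9024   0.     254.1358]
 [  0.     498.9024 183.6999]
 [  0.       0.       1.    ]] [ 0.4118 -0.1122  1.2701] [ 0.7093 -0.7027  0.0361 -0.0424]
```

View pics/scene0.png

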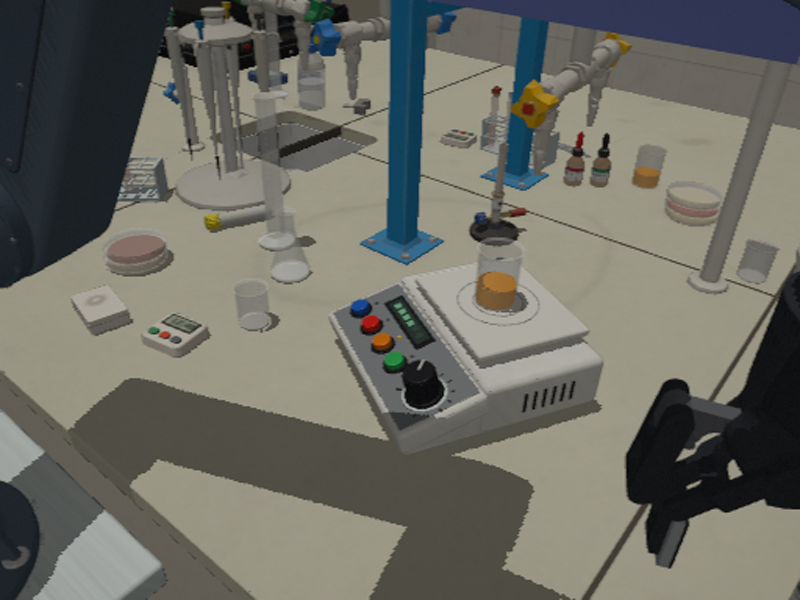

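View pics/top0.png

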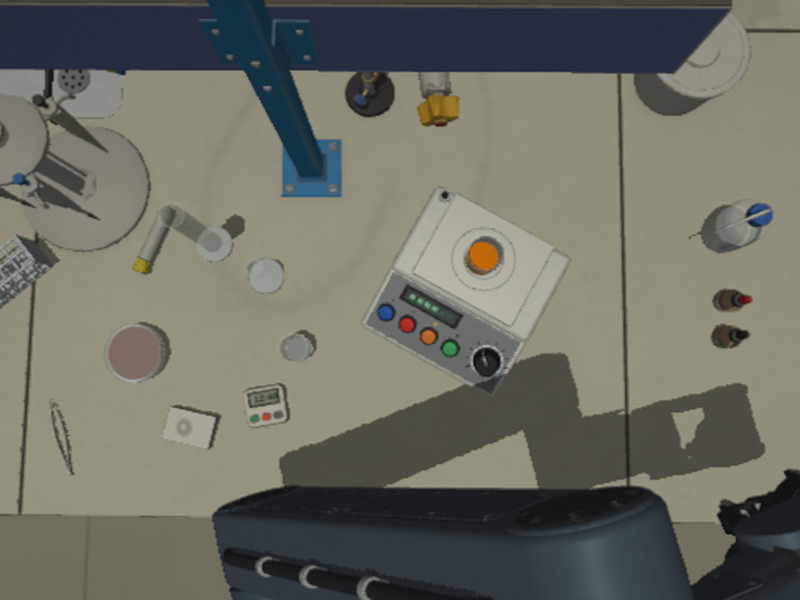

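The pictures show the stirrer at about 30° yaw. In the top view the keys are near (386,313), (407,325), (428,337) and (450,348), with the dial at (487,361). In the scene view the keys run from (361,307) to (394,361), with the dial top at about (421,370). I'll refine these by colour and triangulate.

```bash
cat > h.py <<'E'
import numpy as np,cv2
from scipy.spatial.transform import Rotation as R
np.set_printoptions(precision=4,suppress=True)
def proj(d,P):
    c=(np.atleast_2d(P)-d['eye'])@R.from_quat(d['rotation']).as_matrix()
    K=d['intrinsics'];return c[:,:2]/c[:,2:]*K[0,0]+K[:2,2]
def blob(img,uv,r=7):
    hsv=cv2.cvtColor(img,cv2.COLOR_RGB2HSV).astype(float);u,v=np.round(uv).astype(int)
    yy,xx=np.mgrid[v-r:v+r+1,u-r:u+r+1];w=hsv[yy,xx]
    dh=abs(w[...,0]-hsv[v,u,0]);dh=np.minimum(dh,180-dh)
    m=((dh<7)&(w[...,1]>110)&(w[...,2]>70)).astype(np.uint8)
    n,l=cv2.connectedComponents(m);m=l==l[r,r]
    return np.array([xx[m].mean(),yy[m].mean()]),m.sum()
E
python3 - <<'E'
from h import *
from station import cams
from scipy.optimize import least_squares
T=np.array([[386,313],[407,325],[428,337],[450,348]])*.64
S=np.array([[361,307],[371,324],[382,341],[394,361]])*.64
dt,ds=cams.snapshot('top'),cams.snapshot('scene')
bt=[blob(dt['pixels'],p) for p in T];bs=[blob(ds['pixels'],p) for p in S]
print(bt,bs)
bt=np.array([b[0] for b in bt]);bs=np.array([b[0] for b in bs])
for i in range(4):
    r=least_squares(lambda P:np.r_[(proj(dt,P)-bt[i]).ravel(),(proj(ds,P)-bs[i]).ravel()],[.5,-.1,.07]);print(r.x,r.fun)
# joint: row p0, yaw, z (level row), spacing 38
off=np.array([0,38,76,114])/1e3
def pts(p,o=off): return p[:3]+np.outer(o,[-np.sin(p[3]+np.pi/2)*0+np.sin(p[3]),-np.cos(p[3]),0])
r=least_squares(lambda p:np.r_[(proj(dt,pts(p))-bt).ravel(),(proj(ds,pts(p))-bs).ravel()],[.5,-.1,.07,-.5])
print(r.x,abs(r.fun).max(),pts(r.x,np.r_[off,.174]))
for n,d,c in(('t',dt,(312,231)),('s',ds,(262,232))):
    x,y=c;im=d['pixels'][y-40:y+40,x-50:x+50,::-1]
    cv2.imwrite(f'pics/crop_{n}.png',cv2.resize(im,(500,400),interpolation=cv2.INTER_CUBIC))
cv2.imwrite('pics/crop.png',np.hstack([cv2.imread('pics/crop_t.png')[:,60:440],cv2.imread('pics/crop_s.png')[:,60:440]]))
E
```

```text
[(array([246.0896, 199.9104]), np.int64(67)), (array([260. , 207.5]), np.int64(74)), (array([273.5974, 215.0909]), np.int64(77)), (array([287.5, 222.8]), np.int64(70))] [(array([230.0625, 195.675 ]), np.int64(80)), (array([236.7374, 206.4141]), np.int64(99)), (array([243.9245, 218.0189]), np.int64(106)), (array([251.8485, 229.9293]), np.int64(99))]
[ 0.5068 -0.0815  0.059 ] [-0.0966  0.0893  0.1064 -0.0054]
[ 0.4883 -0.1152  0.0592] [-0.2226  0.2016  0.2349 -0.0123]
[ 0.4702 -0.1483  0.0587] [-0.2311  0.2048  0.2335 -0.0125]
[ 0.4518 -0.182   0.0599] [-0.2248  0.1945  0.2169 -0.012 ]
[ 0.5065 -0.0817  0.0592 -0.4987] 0.3176713632712449 [[ 0.5065 -0.0817  0.0592]
 [ 0.4884 -0.115   0.0592]
 [ 0.4702 -0.1484  0.0592]
 [ 0.452  -0.1818  0.0592]
 [ 0.4233 -0.2345  0.0592]]
```

View pics/crop.png

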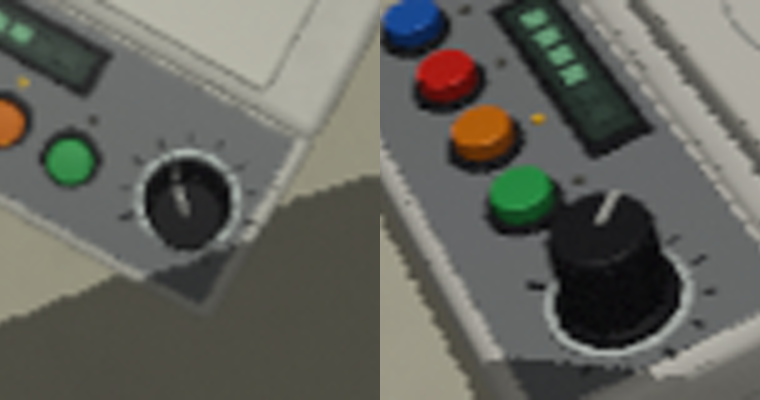

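The triangulated keys match the 38 mm pitch: yaw is about -28.6°, cap tops are at z≈0.060, and the dial should be near (0.42, -0.232). In the crop, the knob top is at about (187,195) in the top view and (602,222) in the scene view. The pointer is about 90–100° clockwise of the heavy mark. I'm moving to hover above the dial.

Call:
send_rows:
  commands: "50 0.94 -0.787 0 0;50 0.94 -0.787 0 0;50 0.94 -0.787 0 0;50 0.94 -0.787 0 0;50 0.94 -0.787 0 0;50 0.94 -0.787 0 0;50 0.94 -0.787 0 0;50 0.94 -0.787 0 0;50 0.94 -0.787 0 0;50 0.94 -0.787 0 0;50 0.94 -0.787 0 0;50 0.94 -0.787 0 0;50 0.94 -0.787 0 0;50 0.94 -0.787 0 0;50 0.94 -0.787 0 0"

```text
t: 1.45
tcp_pos: [0.4206, -0.2314, 0.2393]
tool_rot: [0.976, 0.217, -0.0, -0.0]
force: [0.0, -0.5, 0.1]
finger_gap: 0.589
gripper_force: 0.0
```

Call:
send_rows:
  commands: "50 0 0 0 1;50 0 0 0 1;50 0 0 0 1;50 0 0 0 1;50 0 0 0 1;50 0 0 0 1;50 0 0 0 1;50 0 0 0 1;50 0 0 0 1;50 0 0 0 1;50 0 0 0 1;50 0 0 0 1;50 0 0 0 1;50 0 0 0 1;50 0 0 0 1;50 0 0 0 1;50 0 0 0 1;50 0 0 0 1;50 0 0 0 1;50 0 0 0 1"

```text
t: 3.12
tcp_pos: [0.4202, -0.2326, 0.2393]
tool_rot: [0.887, -0.463, -0.0, -0.0]
force: [-0.2, 0.8, -0.2]
finger_gap: 0.586
gripper_force: 0.0
```

Call:
send_rows:
  commands: "50 0 0 0 1;50 0 0 0 1;50 0 0 0 1;50 0 0 0 1;50 0 0 0 1;50 0 0 0 1;50 0 0 0 0;50 0 0 0 0"

```text
t: 3.78
tcp_pos: [0.4202, -0.2326, 0.2393]
tool_rot: [0.773, -0.635, -0.0, -0.0]
force: [-0.4, 0.3, 0.1]
finger_gap: 0.586
gripper_force: 0.0
```

Run:
```python
from h import *
from station import cams,readout
s=readout.sense();print(s['t'],s['tcp_pos'],s['q'],s['force'],s['finger_gap']);M=R.from_quat(s['tool_rot']).as_matrix();print(M)
d=cams.snapshot('wrist');print(d['intrinsics'],d['eye'],d['rotation'])
cv2.imwrite('pics/w1.png',cv2.resize(d['pixels'][:,:,::-1],(800,600),interpolation=cv2.INTER_CUBIC))
C=R.from_quat(d['rotation']).as_matrix();K=d['intrinsics']
n=np.array([-.227,.124,.966]);dl=np.array([.4233,-.2345,.0605])
for nm,P in(('knobtop',dl+.0255*n),('axis fascia',dl-.011*n),('green',[.452,-.1818,.0605]),('amber',[.4702,-.1484,.0605])):
    c=(np.array(P)-d['eye'])@C;th=np.arctan2(np.hypot(*c[:2]),c[2]);u=c[:2]/np.hypot(*c[:2])*th*K[0,0]+K[:2,2]
    print(nm,P,'wrist800',u*1.5625, [ (proj(cams.snapshot(k),P)).ravel() for k in('top','scene')])
```

```text
3.7833 [ 0.4202 -0.2326  0.2393] [-0.7387  0.334   1.7858  0.      1.0219  2.2077] [-0.3628  0.2579  0.0664] 0.5863714309423136
[[ 0.194  -0.981  -0.0001]
 [-0.981  -0.194   0.0001]
 [-0.0001  0.0001 -1.    ]]
[[297.3186   0.     253.8611]
 [  0.     297.3186 189.7889]
 [  0.       0.       1.    ]] [ 0.4346 -0.3017  0.3729] [-0.0967  0.9853  0.14   -0.0137]
knobtop [ 0.4175 -0.2313  0.0851] wrist800 [401.4594 279.8949] [array([308.7933, 237.4317]), array([262.5881, 240.6291])]
axis fascia [ 0.4258 -0.2359  0.0499] wrist800 [390.7631 259.5108] [array([309.1894, 234.0786]), array([267.0097, 255.3793])]
green [0.452, -0.1818, 0.0605] wrist800 [340.4877 328.1692] [array([287.2197, 222.9223]), array([252.0528, 229.5616])]
amber [0.4702, -0.1484, 0.0605] wrist800 [309.8888 364.6518] [array([273.4387, 215.2585]), array([244.2211, 217.2375])]
```

View pics/w1.png

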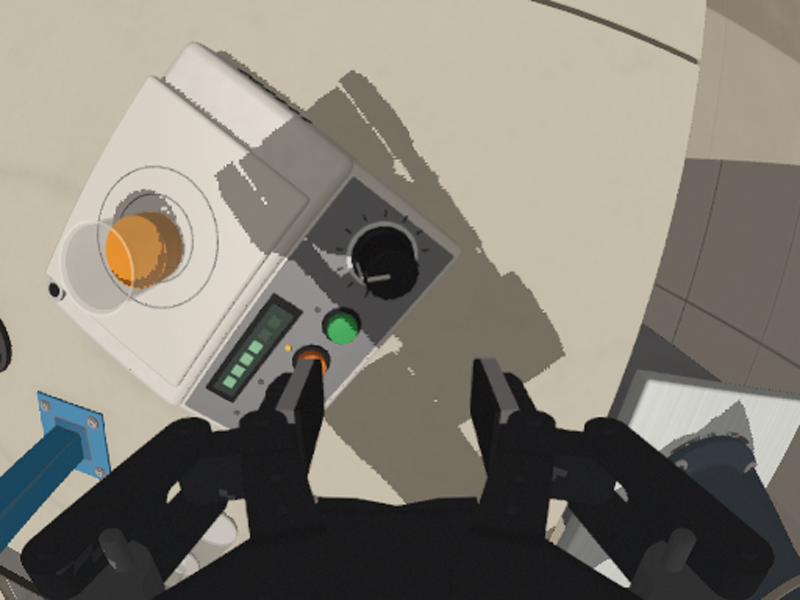

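The knob in the wrist view is at about (392,273), against a prediction of (401,280). All three views agree that the dial sits about 9 mm up the slope from the key row, so the grip axis is near (0.427, -0.2365). I'm descending and closing gently.

Call:
send_rows:
  commands: "50 0.257 -0.296 0.5 0;50 0 0 0.9 0;50 0 0 0.9 0;50 0 0 0.9 0;50 0 0 0.9 0;50 0 0 0.9 0;50 0 0 0.9 0;50 0 0 0.8 0;50 0 0 0.6 0;50 0 0 0.4 0;50 0 0 0.25 0;50 0 0 0 0;50 0 0 0 0"

```text
t: 5.32
tcp_pos: [0.4273, -0.2367, 0.0802]
tool_rot: [0.772, -0.636, 0.0, -0.0]
force: [0.1, -1.2, -0.2]
finger_gap: 0.581
gripper_force: 0.0
```

Call:
send_rows:
  commands: "42 0 0 0 0;38 0 0 0 0;30 0 0 0 0;30 0 0 0 0;30 0 0 0 0;30 0 0 0 0"
  grip_force: 25

```text
t: 5.82
tcp_pos: [0.4272, -0.2369, 0.0812]
tool_rot: [0.772, -0.635, 0.001, 0.0]
force: [-2.3, -1.3, 6.2]
finger_gap: 0.423
gripper_force: 24.3
```

The opening is 36 mm, which is the knob diameter. I'm turning anticlockwise now.

Call:
send_rows:
  commands: "30 0 0 0 -0.7;30 0 0 0 -0.7;30 0 0 0 -0.7;30 0 0 0 -0.7;30 0 0 0 -0.7;30 0 0 0 -0.7;30 0 0 0 -0.7;30 0 0 0 -0.7;30 0 0 0 -0.7;30 0 0 0 -0.7;30 0 0 0 -0.7;30 0 0 0 -0.7;30 0 0 0 -0.7;30 0 0 0 -0.7"

```text
t: 6.98
tcp_pos: [0.4274, -0.2371, 0.0807]
tool_rot: [0.941, -0.339, 0.001, 0.0]
force: [-0.1, -1.5, -1.9]
finger_gap: 0.399
gripper_force: 24.9
```

Run:
```python
from h import *
from station import cams,readout
s=readout.sense();print(s['t'],s['tcp_pos'],s['q'],s['force'],s['ft_torque'],s['finger_gap'])
d=cams.snapshot('wrist')
cv2.imwrite('pics/w2.png',cv2.resize(d['pixels'][100:250,150:350,::-1],(800,600),interpolation=cv2.INTER_CUBIC))
```

```text
6.9833 [ 0.4274 -0.2371  0.0807] [-0.7354  0.616   1.9028 -0.0004  0.621   1.5269] [-0.064  -1.5412 -1.92  ] [-0.2406  0.0558 -0.1277] 0.3985888113884994
```

View pics/w2.png

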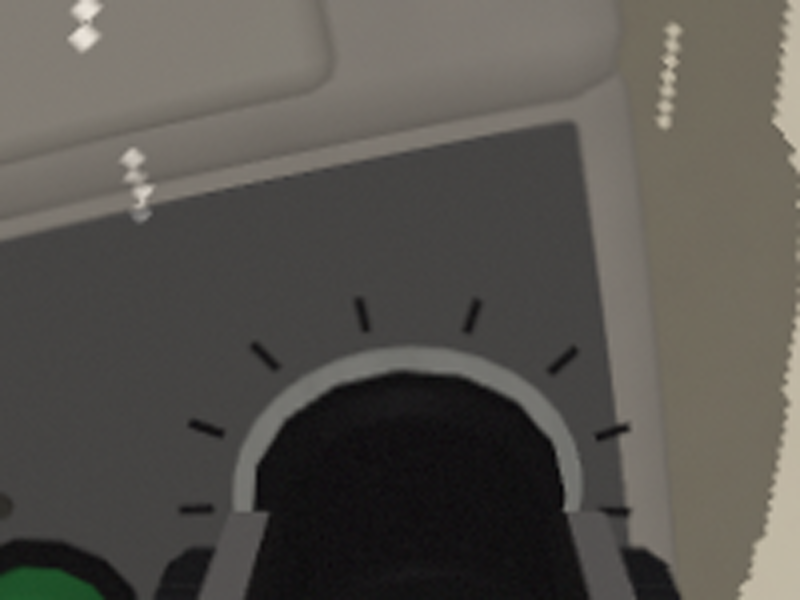

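The close-up shows the knob held squarely between the pads at about (410,540), with the green key at lower left untouched. I'm turning further and watching the moment for the stop.

Call:
send_rows:
  commands: "30 0 0 0 -0.7;30 0 0 0 -0.7;30 0 0 0 -0.7;30 0 0 0 -0.7;30 0 0 0 -0.7;30 0 0 0 -0.7;30 0 0 0 -0.7;30 0 0 0 -0.7;30 0 0 0 -0.7;30 0 0 0 -0.7;30 0 0 0 -0.7;30 0 0 0 -0.7"

```text
t: 8.03
tcp_pos: [0.4276, -0.2372, 0.0809]
tool_rot: [0.999, -0.053, 0.001, 0.001]
force: [-2.6, 1.8, 7.5]
finger_gap: 0.397
gripper_force: 35.8
```

Run:
```python
from h import *
from station import readout
s=readout.sense();print(s['t'],s['tcp_pos'],s['q'],s['force'],s['ft_torque'],s['finger_gap'])
```

```text
8.0333 [ 0.4276 -0.2372  0.0809] [-0.7352  0.6157  1.9029 -0.0006  0.6205  0.9421] [-2.5761  1.7586  7.4553] [-0.8396  0.4644 -0.3214] 0.39669485317945385
```

Call:
send_rows:
  commands: "30 0 0 0 -0.7;30 0 0 0 -0.7;30 0 0 0 -0.7;30 0 0 0 -0.7;30 0 0 0 -0.7;30 0 0 0 -0.7;30 0 0 0 -0.7;30 0 0 0 -0.7"

```text
t: 8.7
tcp_pos: [0.4281, -0.2371, 0.0807]
tool_rot: [0.99, 0.142, 0.001, 0.001]
force: [-1.3, 2.5, -0.1]
finger_gap: 0.403
gripper_force: 54.1
```

Run:
```python
from h import *
from station import readout
s=readout.sense();print(s['t'],s['tcp_pos'],s['q'],s['force'],s['ft_torque'],s['finger_gap'])
```

```text
8.7 [ 0.4281 -0.2371  0.0807] [-0.7348  0.616   1.903   0.0006  0.6188  0.5513] [-1.279   2.4562 -0.0965] [-1.1955 -0.2335 -0.5502] 0.4031647600339284
```

The turning moment has climbed to -0.55 N m and the grip force is rising too, so it's probably at the stop. I'm releasing, lifting and checking.

Call:
send_rows:
  commands: "50 0 0 0 0;50 0 0 0 0;50 0 0 0 0;50 0 0 0 0;50 0 0 -0.3 0;50 0 0 -0.6 0;50 0 0 -0.9 0;50 0 0 -0.9 0;50 0 0 -0.9 0;50 0 0 -0.4 0;50 0 0 0 0"

```text
t: 9.62
tcp_pos: [0.4281, -0.2374, 0.1623]
tool_rot: [0.99, 0.142, 0.002, 0.002]
force: [0.1, -0.4, 0.0]
finger_gap: 0.584
gripper_force: 0.0
```

Run:
```python
from h import *
from station import cams,readout
s=readout.sense();print(s['t'],s['tcp_pos'],s['q'],s['force'],s['ft_torque'],s['finger_gap'])
d=cams.snapshot('wrist')
cv2.imwrite('pics/w3.png',cv2.resize(d['pixels'][120:270,150:350,::-1],(800,600),interpolation=cv2.INTER_CUBIC))
```

```text
9.6167 [ 0.4281 -0.2374  0.1623] [-0.7351  0.4651  1.8475  0.      0.8244  0.5517] [ 0.0754 -0.3762  0.0031] [-0.0299  0.0318 -0.0248] 0.5842528519317299
```

View pics/w3.png

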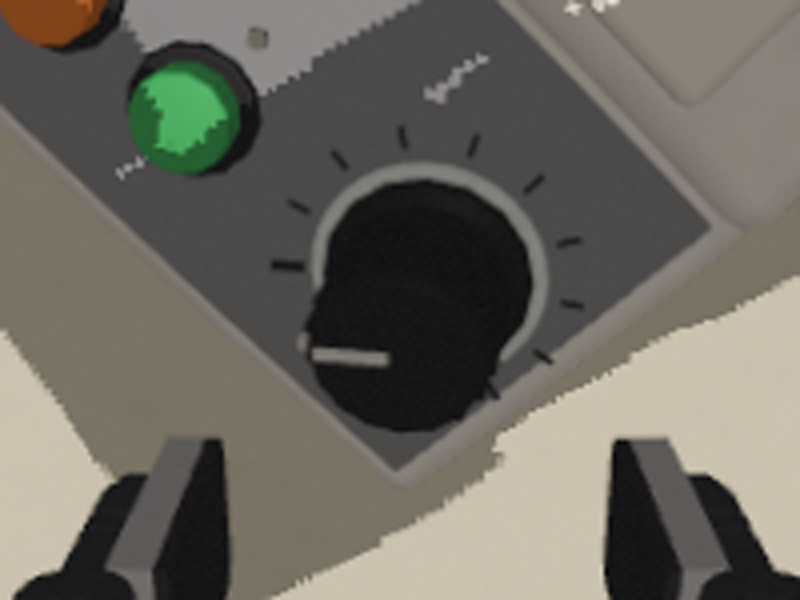

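The pointer, (388,360)→(312,354), lies parallel to the heavy mark at (272,264)→(305,267), so the dial is on the zero stop. Next I'll shut the fingers, turn the tool so its x axis runs along the key row, and go over the amber key.

Call:
send_rows:
  commands: "0 0 0 0 -1;0 0 0 0 -1;0 0 0 0 -1;0 0 0 0 -1;0 0 0 0 -1;0 0 0 0 -1;0 0 0 0 -1;0 0 0 0 -1;0 0 0 0 -1;0 0 0 0 -1;0 0 0 0 -1;0 0 0 0 -0.25;0 0.98 -0.106 0 0;0 0.98 -0.106 0 0;0 0.98 -0.106 0 0;0 0.98 -0.106 0 0;0 0.98 -0.106 0 0;0 0 0 0 0;0 0 0 0 0"

```text
t: 11.25
tcp_pos: [0.4646, -0.1446, 0.1596]
tool_rot: [0.86, 0.51, -0.0, -0.001]
force: [0.6, -0.5, -0.1]
finger_gap: 0.003
gripper_force: 0.0
```

Call:
send_rows:
  commands: "0 0 0 0.9 0;0 0 0 0.9 0;0 0 0 0.9 0;0 0 0 0.7 0;0 0 0 0.5 0;0 0 0 0.2 0;0 0 0 0 0;0 0 0 0 0"

```text
t: 11.92
tcp_pos: [0.465, -0.146, 0.0784]
tool_rot: [0.861, 0.509, 0.0, 0.0]
force: [0.2, -0.4, 0.8]
finger_gap: -0.001
gripper_force: 0.0
```

Run:
```python
from h import *
from station import cams,readout
s=readout.sense();print(s['t'],s['tcp_pos'],s['q'],s['force'],s['finger_gap']);print(R.from_quat(s['tool_rot']).as_matrix())
a=cams.snapshot('wrist')['pixels'][140:290,130:380,::-1];b=cams.snapshot('scene')['pixels'][150:290,180:330,::-1]
cv2.imwrite('pics/w4.png',np.hstack([cv2.resize(a,(450,500),interpolation=cv2.INTER_CUBIC) if 0 else cv2.resize(a,(400,240),interpolation=cv2.INTER_CUBIC),cv2.resize(b,(257,240),interpolation=cv2.INTER_CUBIC)]))
```

```text
11.9167 [ 0.465  -0.146   0.0784] [-0.5339  0.6198  1.9065 -0.0001  0.6151 -0.032 ] [ 0.2093 -0.3589  0.8369] -0.0006207683678865813
[[ 0.481   0.8767  0.0001]
 [ 0.8767 -0.481  -0.0002]
 [-0.0001  0.0002 -1.    ]]
```

View pics/w4.png

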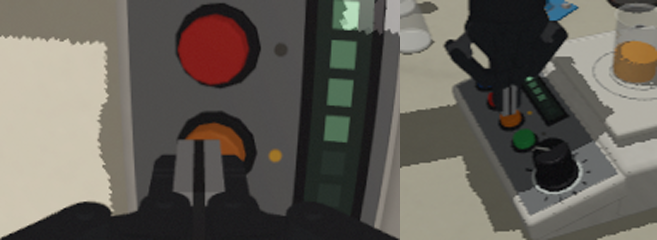

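The shut tips stand just above the orange cap, which shows at (215,140) in the left panel, and are clear of the red key. I'm pressing in small steps.

Call:
send_rows:
  commands: "0 0 0 0.2 0;0 0 0 0.15 0;0 0 0 0.05 0;0 0 0 0 0;0 0 0 0 0"

```text
t: 12.43
tcp_pos: [0.4663, -0.1463, 0.071]
tool_rot: [0.86, 0.51, 0.001, 0.002]
force: [1.4, -1.0, 5.3]
finger_gap: 0.003
gripper_force: 2.2
```

Call:
send_rows:
  commands: "0 0 0 0.05 0;0 0 0 0.05 0;0 0 0 0 0;0 0 0 0 0"

```text
t: 12.77
tcp_pos: [0.4666, -0.1464, 0.0702]
tool_rot: [0.86, 0.51, 0.001, 0.002]
force: [0.5, 0.1, 14.6]
finger_gap: -0.0
gripper_force: 7.2
```

Call:
send_rows:
  commands: "0 0 0 0.05 0;0 0 0 0.05 0;0 0 0 0 0;0 0 0 0 0"

```text
t: 13.1
tcp_pos: [0.4667, -0.1465, 0.0698]
tool_rot: [0.86, 0.51, 0.001, 0.003]
force: [-2.0, 1.0, 30.0]
finger_gap: 0.002
gripper_force: 14.3
```

The force climbed past 5 N to a hard 30 N over about 4 mm of travel, so the amber key is fully down. I'm lifting and going to blue (+76 mm along tool x), clear above red.

Call:
send_rows:
  commands: "0 0 0 -0.5 0;0 0 0 -0.8 0;0 0 0 -0.4 0;0 0 0 0 0;0 0 0 0 0"

```text
t: 13.52
tcp_pos: [0.4647, -0.1454, 0.1003]
tool_rot: [0.86, 0.51, 0.0, 0.0]
force: [-1.3, -0.0, 1.1]
finger_gap: -0.002
gripper_force: 0.0
```

Call:
send_rows:
  commands: "0 0.8 0 0 0;0 0.8 0 0 0;0 0.8 0 0 0;0 0.8 0 0 0;0 0.6 0 0 0;0 0 0 0 0;0 0 0 0 0;0 0 0 0 0"

```text
t: 14.18
tcp_pos: [0.5009, -0.0791, 0.0998]
tool_rot: [0.86, 0.51, -0.0, -0.0]
force: [0.0, -0.2, 0.6]
finger_gap: -0.001
gripper_force: 0.0
```

Run:
```python
from h import *
from station import cams,readout
s=readout.sense();print(s['t'],s['tcp_pos'],s['force'])
a=cams.snapshot('wrist')['pixels'][140:290,130:380,::-1];b=cams.snapshot('scene')['pixels'][150:290,180:330,::-1]
cv2.imwrite('pics/w5.png',np.hstack([cv2.resize(a,(400,240),interpolation=cv2.INTER_CUBIC),cv2.resize(b,(257,240),interpolation=cv2.INTER_CUBIC)]))
```

```text
14.1833 [ 0.5009 -0.0791  0.0998] [ 0.036  -0.1873  0.5801]
```

View pics/w5.png

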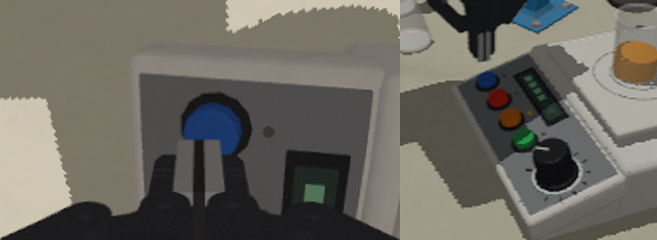

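The tip is over blue at the same offset as it was over amber. I'm checking the amber lamp and then pressing blue.

Run:
```python
from station import cams
import cv2
a=cams.snapshot('scene')['pixels'];b=cv2.imread('pics/scene0.png');b=cv2.resize(b,(512,384),interpolation=cv2.INTER_AREA)[:,:,::-1]
for im in(b,a):
    p=im[212:220,252:260].reshape(-1,3).astype(int);i=(p[:,0]-p[:,2]).argmax();print(p[i],(p[:,0]-p[:,2]>60).sum())
```

```text
[177 138  41] 4
[107  80  20] 3
```

Call:
send_rows:
  commands: "0 0 0 0.7 0;0 0 0 0.4 0;0 0 0 0.2 0;0 0 0 0.1 0;0 0 0 0.1 0;0 0 0 0 0;0 0 0 0 0"

```text
t: 14.92
tcp_pos: [0.5015, -0.0794, 0.0708]
tool_rot: [0.86, 0.51, -0.0, 0.0]
force: [-2.0, -1.8, 4.5]
finger_gap: -0.001
gripper_force: 2.2
```

Call:
send_rows:
  commands: "0 0 0 0.05 0;0 0 0 0.05 0;0 0 0 0 0;0 0 0 0 0"

```text
t: 15.25
tcp_pos: [0.5017, -0.0794, 0.0698]
tool_rot: [0.86, 0.51, 0.0, 0.001]
force: [-4.6, -2.1, 14.5]
finger_gap: 0.0
gripper_force: 6.8
```

Call:
send_rows:
  commands: "0 0 0 0.05 0;0 0 0 0.05 0;0 0 0 0 0;0 0 0 0 0"

```text
t: 15.58
tcp_pos: [0.5019, -0.0794, 0.0695]
tool_rot: [0.86, 0.51, 0.001, 0.001]
force: [-6.1, -3.3, 26.6]
finger_gap: -0.004
gripper_force: 13.4
```

Call:
send_rows:
  commands: "0 0 0 -0.5 0;0 0 0 -0.8 0;0 0 0 -0.4 0;0 0 0 0 0;0 -0.6 0 0 0;0 -0.9 0 0 0;0 -0.9 0 0 0;0 -0.9 0 0 0;0 -0.9 0 0 0;0 -0.9 0 0 0;0 -0.6 0 0 0;0 0 0 0 0;0 0 0 0 0;0 0 0 0 0"

```text
t: 16.75
tcp_pos: [0.4462, -0.1784, 0.0997]
tool_rot: [0.86, 0.51, -0.0, -0.001]
force: [-0.2, 0.1, -0.3]
finger_gap: 0.001
gripper_force: 0.0
```

Blue bottomed with the same force signature. I'm correcting 1.7 mm along y and pressing green.

Call:
send_rows:
  commands: "0 0 0.08 0.7 0;0 0 0 0.4 0;0 0 0 0.2 0;0 0 0 0.1 0;0 0 0 0.1 0;0 0 0 0 0;0 0 0 0 0"

```text
t: 17.33
tcp_pos: [0.4485, -0.1792, 0.0708]
tool_rot: [0.86, 0.51, 0.0, 0.0]
force: [1.4, 3.2, 4.6]
finger_gap: 0.004
gripper_force: 2.3
```

Call:
send_rows:
  commands: "0 0 0 0.05 0;0 0 0 0.05 0;0 0 0 0 0;0 0 0 0.05 0;0 0 0 0.05 0;0 0 0 0 0;0 0 0 0 0"

```text
t: 17.92
tcp_pos: [0.4489, -0.1793, 0.0697]
tool_rot: [0.86, 0.51, 0.001, 0.001]
force: [-2.3, 5.5, 30.0]
finger_gap: -0.002
gripper_force: 15.0
```

Call:
send_rows:
  commands: "0 0 0 -0.5 0;0 0 0 -0.8 0;0 0 0 -0.9 0;0 0 0 -0.9 0;0 0 0 -0.9 0;0 0 0 -0.9 0;0 0 0 -0.9 0;0 0 0 -0.5 0;0 0 0 0 0;0 0 0 0 0"

```text
t: 18.75
tcp_pos: [0.448, -0.1795, 0.1926]
tool_rot: [0.86, 0.51, 0.0, 0.0]
force: [-0.2, 1.0, -0.2]
finger_gap: -0.002
gripper_force: 0.0
```

Run:
```python
from h import *
from station import cams,readout
s=readout.sense();print(s['t'],s['tcp_pos'],s['force'])
a=cams.snapshot('wrist')['pixels'][:,:,::-1];b=cams.snapshot('scene')['pixels'][120:312,150:406,::-1]
cv2.imwrite('pics/w6.png',np.hstack([cv2.resize(a,(400,300),interpolation=cv2.INTER_CUBIC),cv2.resize(b,(400,300),interpolation=cv2.INTER_CUBIC)]))
```

```text
18.75 [ 0.448  -0.1795  0.1926] [-0.2451  0.9694 -0.1989]
```

View pics/w6.png

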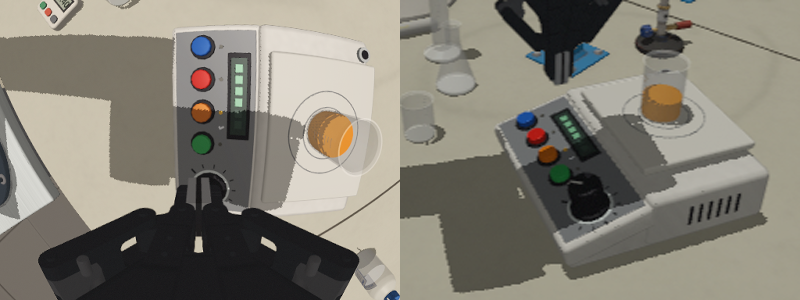

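The picture shows all the keys up, the dial pointer still at the zero mark, the beaker and glassware in place, and the arm clear. I'm handing the job in.

```bash
python3 -c "
from station import sign_off
print(sign_off())"
```

```text
the job is handed in; nothing more can be done
None
```

I turned the dial back to its zero stop, pressed amber, blue and green fully in that order without touching red, left the beaker and glassware where they stood, and handed the job in at about 19 s; the sign-off gave no verdict.

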